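# Rock the ball sorter's gate over and feed the waiting balls

## Task

The seesaw gate of the ball sorter is tipped toward one of its two collecting chutes. Using only your fingertips, first press down the red tab on its raised end so the gate rocks over to the other side, then push both steel balls along the feed lane and off its end, so that they roll down the gate and come to rest in that other chute. Do not lift the balls, and leave the other parts on the bench where they are.

Things in the scene. Friction and masses are not known exactly. Their poses are not given: they have to be found in the camera images.
- sorter: the fixed ball sorter on a dark grey base plate 240 x 560 x 10 mm (sorter x -160 to 80 mm, y -280 to 280 mm). Origin on the table straight below the gate's pivot; x runs along the feed lane towards the gate (roughly away from the robot), y to the left, z up. The lane ends at the gate; the gate's two ends meet the two chutes
- gate (a joint): seesaw gate angle, rad: +0.28 (stop) = left end (sorter +y) fully down, feeding the green left chute; -0.28 (stop) = right end down, feeding the yellow right chute. Pivot axis along sorter x, 85 mm above the table. Top-heavy: it drops to whichever side of level (0) it is on and stays there; about 1 N down on the raised tab rocks it over
- gate_mid (a point): middle of the steel gate plank's top face (95 mm above the table), 2 mm past the pivot. The plank is 58 mm wide (along the lane) and 232 mm long (across it). Far side: a guard wall 20 mm tall, and behind it a brass weight 40 mm across reaching 160 mm above the table. Near side: walls 10 mm high, with a 64 mm gap at the lane
- chute_left (a point): floor of the green left chute at mid-length, 36 mm above the table; it spans sorter y 120 to 262 mm, x -28 to 33 mm, walls 22 mm high, floor falling outwards from 55 to 17 mm above the table to a closed end where balls come to rest
- chute_right (a point): the same of the yellow right chute, sorter y -120 to -262 mm
- tab_left (a point): centre of the top face of the left red press tab, 38 x 38 mm and 6 mm thick, on the near side of the gate, 46 mm before the pivot (sorter -x) and 92 mm to the left of it; about 120 mm above the table when raised, 69 mm when down; nothing stands between it and the base plate
- tab_right (a point): the same on the right red press tab, 92 mm to the right of the pivot
- lane_end (a point): the middle of the feed lane's end edge, on its floor, 103 mm above the table (sorter x = -29 mm, y = 0). The blue lane runs back from here 123 mm towards the robot, straight along sorter -x; side walls and the stop at its rear end are 8 mm high; 30 mm wide inside, 40 mm outside. A ball pushed past its end drops 8 mm onto the gate
- ball_front_center (a point): centre of the front steel ball (30 mm across, 110 g), resting in the feed lane nearer the gate, its centre 15 mm above the lane floor; it stays where it is until pushed
- ball_rear_center (a point): centre of the rear steel ball, the same, its centre 33 to 63 mm behind that of the front one; 15 mm or more of free lane lie behind it, and the 8 mm rear stop is low enough to reach over; pushing it on pushes the front ball too
- ball_front: the front ball as a body (its origin turns as it rolls: use its centre)
- ball_rear: the rear ball as a body (its origin turns as it rolls: use its centre)
- tappet: bystander: a valve tappet, a plain steel cylinder 32 mm across and 28 mm tall, standing on the sorter's dark grey base at one side of the lane; origin at the centre of its underside
- spring: bystander: a dark coiled valve spring 30 mm across and 40 mm tall, standing on the base on the other side of the lane; origin at the centre of its underside
- valve: bystander: an engine valve standing on its 36 mm head, stem up, 95 mm tall, near the left end of the base; topples easily; origin at the centre of its underside
- screwdriver: bystander: a screwdriver with a black handle, 200 mm long, lying on the table; origin at its middle
- puck: bystander: a black rubber puck 60 mm across and 32 mm tall, near the right end of the base; origin at the centre of its underside
- oil_can: bystander: a small blue can 60 mm across and 110 mm tall, standing on the table; origin at the centre of its underside

How it is judged:
By the outcome, as a careful person would: the job done as asked, in the order asked, and still so for the second after the job is handed in, with the robot touching nothing.
It also fails if it takes over 45 s, if anything falls off the work surface, if the arm or the gripper's body presses on something with over 40 N, if the wrist force passes 120 N, or if a joint passes its speed limit or range.

## Robot

A 7-joint arm with a two-finger parallel gripper is mounted at the origin on the work surface. World frame = base frame: x ahead of the robot, y to its left, z up, the work surface at z = 0. Lengths are in m, angles in rad, forces in N, time in s.
With the tool pointing down it reaches from about 0.4 to 0.75 m from the base axis. Payload 19.5 kg.
Tool frame: the origin (TCP) lies on the front face of the gripper's body, between the roots of the fingers; the fingertips stand 73 mm ahead of it and the grasp point (between the pads) lies ctrl.grip_depth ahead of it (ctrl.grip_depth is the distance from the TCP to the grasp point, in m); x points along the fingers, y is the direction in which the jaws open and shut, and the axes are right-handed (so a half turn about x gives the same grasp; the last joint's range is limited). The gripper opens to 85 mm and grips with 20 to 120 N. Pads are 22 mm wide; open, the fingers measure 114 mm over their backs; the gripper's body (76 mm by 85 mm) begins 54 mm behind the grasp point. The pads swing forward as they close: fully open they stand 13 mm farther back than shut.
Start: joints at [-1.233, 0.707, -0.028, 1.485, 0.022, 0.951, -0.075], TCP at [0.213, 0.534, 0.304] pointing down, gripper open.
Joint ranges: [-2.71, 2.71], [-0.32, 2.16], [-1.57, 1.52], [0, 2.45], [-1.46, 4.6], [0, 2.02], [-2.83, 2.83]. Speed limits (rad/s): [1.89, 1.89, 2.57, 2.57, 3.01, 3.01, 3.01].

## Interface

Orientations are given as a unit quaternion [x, y, z, w].
In Python, from workcell import read_state, viewer, ctrl gives the robot as it stands.
- The arm moves only by the tool move_arm, never from a script. Its argument "rows" is a list of rows, each a list of 7 numbers: the shift along the tool's x, y, z in m, then the turn, a rotation vector about the tool's x, y, z in rad, then the closure in counts, from 0 (fully open) to 255 (shut). A call has 1 to 12 rows; each row is the pose to reach, as a shift and turn from the pose commanded when the call began, along the tool's axes at that moment; what a row does not reach only later rows make up. A row lasts 1/8 s, in which the tool goes at most 62.5 mm and 10.7 degrees, less where a joint would pass 70% of its speed; a pose out of reach is approached as far as the arm can. A call with a gripper value outside its range is refused whole. The fingers move at their own pace and stop on an object; "newtons" is the grip in N (left out, the last holds). Time passes only in rows, so rows that repeat a pose let the fingers close. It gives the time, the measured TCP pose, the force and the opening at its end, in the units of the state.
- read_state(): the state, without advancing time (a new reading comes with each control period).
- viewer.read_camera(name): name is "scene" or "top" or "wrist"; returns a dict with "img" (384x512x3 uint8, blue, green, red), "camera_matrix" (3x3 intrinsics, pixels), "extrinsics" (4x4, takes a point from camera to world coordinates); the wrist camera has in their place "hand_eye" (4x4, takes a point from camera to tool coordinates, whose origin is the TCP and whose axes are the tool frame's). Camera axes: x right, y down, z forward; pixel columns grow to the right and rows downward; lengths in m; the calibration is good to about 2 mm. A picture is of the moment at which its call begins: read the wrist's pose just before it. There is no depth.
- ctrl.job_done(): hands the job in, once; it reports no verdict.
The state is a dict: "clock": time; "q": joint angles; "joint_vel": joint speeds; "tau": joint torques, N m; "position": TCP position; "tool_rot": TCP orientation; "wrist_force": force on the tool from outside, world axes, zero at the start; "ft_torque": the same for the moment, N m; "opening": opening from 0.0 (shut) to 1.0 (fully open).
Only numpy, scipy, OpenCV 4.12 (cv2) and the standard library are available. Lean on these libraries where they do the work, as an engineer would, in place of code of your own. Each camera call takes 0.05 s, during which the arm holds its last target. There are 200 camera calls.

## Working session

There is one attempt and no reset: what is moved stays moved. The work goes in short steps, Python scripts to look and compute and a tool call to move; the robot and the scene stay as the last step left them, time stands still between calls to the robot, and variables do not carry over. Pictures are saved under pics/ and viewed, about 8 in all and at most 12, crops included, and the job is handed in when it is done.

Besides the shell and the picture viewer there is one more tool, called by a JSON object that holds its "method" and its "body", one argument or row to a line. move_arm: Moves the arm, as the interface text tells. Its arguments: {"type":"object","properties":{"rows":{"type":"array"},"newtons":{"type":"number"}},"required":["rows"]}

```bash
mkdir -p pics
python3 - <<'E'
from workcell import read_state, viewer, ctrl
import cv2,numpy as np
s=read_state();print(s['position'],s['tool_rot'],s['clock'],ctrl.grip_depth)
for n in("scene","top"):
    d=viewer.read_camera(n);cv2.imwrite(f"pics/{n}0.png",d['img']);np.savez(f"{n}.npz",K=d['camera_matrix'],E=d['extrinsics'])
    print(n,np.round(d['camera_matrix'],1).tolist(),np.round(d['extrinsics'],3).tolist())
E
```

```text
[0.21310853 0.53385095 0.3034268 ] [ 0.13309163  0.69444089 -0.13385737  0.6943491 ] 0.0 0.0539
scene [[384.6, 0.0, 251.3], [0.0, 384.6, 190.3], [0.0, 0.0, 1.0]] [[0.849, 0.392, -0.355, 1.02], [0.528, -0.63, 0.569, -0.715], [-0.001, -0.671, -0.742, 1.016], [0.0, 0.0, 0.0, 1.0]]
top [[360.1, 0.0, 256.4], [0.0, 360.1, 191.9], [0.0, 0.0, 1.0]] [[-0.004, -0.996, 0.084, 0.489], [-1.0, 0.002, -0.015, -0.006], [0.014, -0.084, -0.996, 1.195], [0.0, 0.0, 0.0, 1.0]]
```

View pics/top0.png

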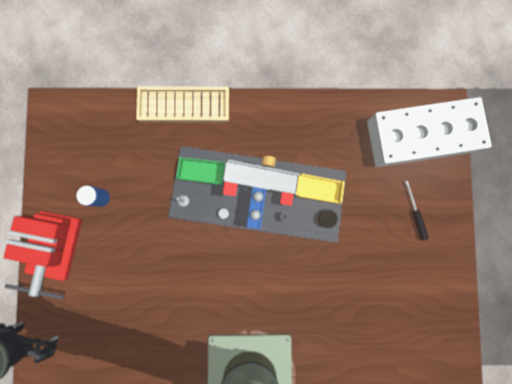

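View pics/scene0.png

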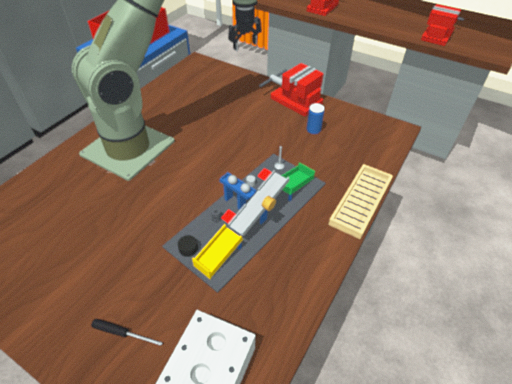

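Top view: the base plate's corners are near (181,148), (345,171), (338,241) and (170,217). The green (left) chute is on the image left and the balls are near (258,197) and (256,214). Next I fit the sorter pose and zoom in.

```bash
cat > h.py <<'E'
import numpy as np,cv2
from scipy.optimize import least_squares
def cam(n):
    d=np.load(f"{n}.npz");return d['K'],d['E']
def ray(n,u,v,z):
    K,E=cam(n);r=E[:3,:3]@np.linalg.inv(K)@[u,v,1];c=E[:3,3];return c+r*(z-c[2])/r[2]
def proj(n,P):
    K,E=cam(n);p=(np.atleast_2d(P)-E[:3,3])@E[:3,:3]@K.T;return p[:,:2]/p[:,2:]
def s2w(pose,P):
    x,y,a=pose;c,s=np.cos(a),np.sin(a);P=np.atleast_2d(P)
    return P@np.array([[c,s,0],[-s,c,0],[0,0,1]])+[x,y,0]
E
python3 - <<'E'
from h import *
S=np.array([[80,280,10],[80,-280,10],[-160,-280,10],[-160,280,10]])/1e3
px=np.array([[181,148],[345,171],[338,241],[170,217]])
f=least_squares(lambda p:(proj("top",s2w(p,S))-px).ravel(),[.5,0,0])
print(f.x,f.fun)
I=cv2.imread("pics/top0.png");J=cv2.imread("pics/scene0.png")
def draw(n,im,x0,y0,w,h,k):
    c=cv2.resize(im[y0:y0+h,x0:x0+w],None,fx=k,fy=k,interpolation=cv2.INTER_CUBIC)
    for P in [*S,np.array([-.029,0,.103]),np.array([-.152,0,.103]),np.array([-.046,.092,.12]),np.array([-.046,.092,.069]),np.array([-.046,-.092,.12]),np.array([-.046,-.092,.069])]:
        u=(proj(n,s2w(f.x,P))[0]-[x0,y0]+.5)*k; cv2.circle(c,tuple(int(a) for a in u),3,(255,0,255) if P[2]<.11 else (255,255,0),1)
    return c
a=draw("top",I,163,140,190,110,4)
cv2.imwrite("pics/c1.png",a);cv2.imwrite("pics/c2.png",draw("scene",J,160,140,170,150,4)[:600])
E
```

```text
[ 0.62153237 -0.03603696 -0.14179608] [-0.7609343  -1.33979415  1.76239162 -1.00210049  0.22587322  0.9172273
 -1.18783904  1.2690602 ]
```

View pics/c1.png

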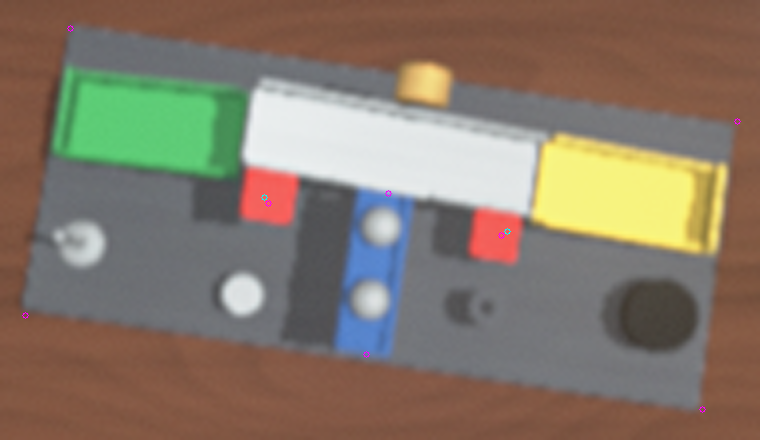

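View pics/c2.png

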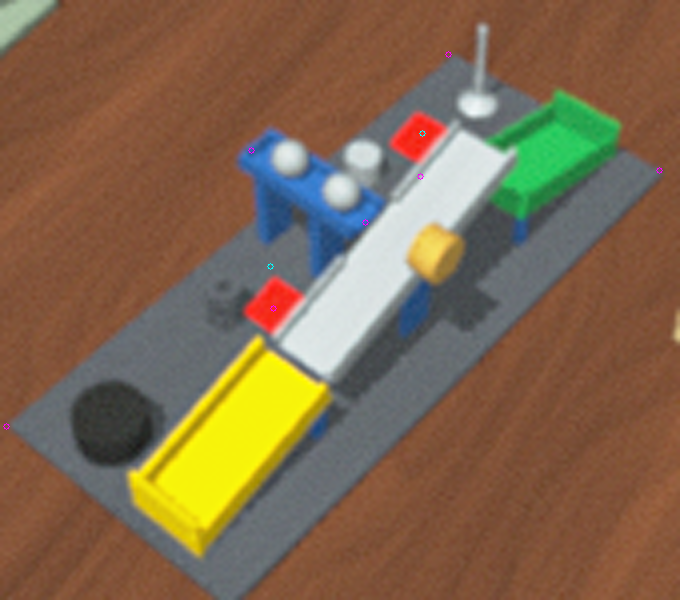

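The left red tab is the raised one (scene crop at (418,138)), so the gate now feeds the yellow chute. I'll press the left tab, and the balls should then go to green. I'll refine the pose with the tabs and balls, then compute the targets.

Run:
```python
from h import *
from workcell import read_state
from scipy.spatial.transform import Rotation as R
def pts(p):
    x,y,a,xf,xr=p
    tl=[-.046,.0885+.0017,.12];tr=[-.046,-.0885,.069]
    B=[[xf,0,.118],[xr,0,.118]]
    S=np.array([[80,280,10],[80,-280,10],[-160,-280,10],[-160,280,10]])/1e3
    return s2w(p[:3],np.array([tl,tr,*B])),s2w(p[:3],S)
t=np.array([[270,197],[496,236],[380,227],[369,299],[70,26],[737,121],[702,409],[24,313]])
top=(t+.5)/4-.5+[163,140]
sc=(np.array([[418,138],[273,305],[290,158],[341,192],[450,54],[659,170]])+.5)/4-.5+[160,140]
def f(p):
    A,S=pts(p);return np.r_[(proj("top",np.vstack([A,S]))-top).ravel(),(proj("scene",np.vstack([A[[0,1,3,2]],S[[3,0]]]))-sc).ravel()]
r=least_squares(f,[.62,-.036,-.14,-.05,-.1],loss="soft_l1")
print(np.round(r.x,4));print(np.round(f(r.x).reshape(-1,2),1).tolist())
np.save("pose.npy",r.x)
s=read_state();T=R.from_quat(s['tool_rot']);M=T.as_matrix();print(np.round(M,3))
a=r.x[2];
for k in(-1,1):   # tool x down, tool y along +-sorter y
    X=np.array([0,0,-1.]);Y=k*np.array([-np.sin(a),np.cos(a),0]);D=R.from_matrix(np.c_[X,Y,np.cross(X,Y)])
    print(k,"turn",np.round((T.inv()*D).as_rotvec(),3))
for n,P in dict(tab=[-.05,.09,.12],behind=[r.x[4]-.035,0,.118],end=[-.042,0,.118]).items():
    w=s2w(r.x[:3],P)[0]; tcp=w+[0,0,.073]; print(n,np.round(w,4),"shift",np.round(M.T@(tcp-s['position']),4))
```

```text
[ 0.6216 -0.0358 -0.1451 -0.0559 -0.1107]
[[-1.0, -0.1], [-0.1, -0.3], [0.8, -0.1], [1.0, 0.1], [0.2, 0.3], [-0.1, 0.4], [-0.2, 0.3], [-0.0, 0.1], [0.8, -0.9], [0.8, -0.1], [-0.4, 0.6], [-0.3, 0.1], [-0.1, -0.1], [0.2, 0.1]]
[[-0.     0.371  0.929]
 [-0.001  0.929 -0.371]
 [-1.    -0.001  0.   ]]
-1 turn [2.907e+00 1.000e-03 0.000e+00]
1 turn [-0.235 -0.     0.001]
tab [0.5851 0.0605 0.12  ] shift [ 0.1108 -0.3017  0.521 ]
behind [ 0.4774 -0.0147  0.118 ] shift [ 0.1129 -0.4114  0.4488]
end [ 0.58   -0.0297  0.118 ] shift [ 0.1129 -0.3873  0.5497]
```

{"method": "move_arm", "body": {
  "rows": [
    [0, -0.025, 0.045, -0.05, 0, 0, 255],
    [0.0, -0.055, 0.095, -0.1, 0, 0, 255],
    [0, -0.085, 0.145, -0.15, 0, 0, 255],
    [0, -0.11, 0.19, -0.2, 0, 0, 255],
    [0, -0.14, 0.24, -0.235, 0, 0, 255],
    [0, -0.17, 0.29, -0.235, 0, 0, 255],
    [0, -0.2, 0.34, -0.235, 0, 0, 255],
    [0, -0.23, 0.39, -0.235, 0, 0, 255],
    [0.01, -0.255, 0.44, -0.235, 0, 0, 255],
    [0.03, -0.28, 0.485, -0.235, 0, 0, 255],
    [0.05, -0.302, 0.521, -0.235, 0, 0, 255],
    [0.05, -0.302, 0.521, -0.235, 0, 0, 255]
  ]
}}

```text
clock: 1.6
position: [0.5856, 0.0572, 0.2519]
tool_rot: [0.052, 0.706, -0.053, 0.704]
wrist_force: [0.3, 0.3, 0.2]
opening: 0.001
```

```bash
cat > st.py <<'E'
import sys
from h import *
from workcell import read_state,viewer
from scipy.spatial.transform import Rotation as R
s=read_state();p=np.load("pose.npy");M=R.from_quat(s['tool_rot']).as_matrix()
tip=s['position']+.073*M[:,0];c,n=np.cos(p[2]),np.sin(p[2]);d=tip-[p[0],p[1],0]
print("tip in sorter",np.round([c*d[0]+n*d[1],-n*d[0]+c*d[1],d[2]],4),"yaw err",np.round(np.arctan2(M[1,2],M[0,2])-p[2],3),"F",np.round(s['wrist_force'],1),"open",round(s['opening'],2),"t",s['clock'])
if len(sys.argv)>1:
    i=viewer.read_camera(sys.argv[1])['img'];x0,y0,w,h,k=map(int,sys.argv[3:8]) if len(sys.argv)>3 else (0,0,512,384,1)
    cv2.imwrite(f"pics/{sys.argv[2]}.png",cv2.resize(i[y0:y0+h,x0:x0+w],None,fx=k,fy=k,interpolation=cv2.INTER_CUBIC))
E
python3 st.py scene m1 160 100 170 150 4
```

```text
tip in sorter [-0.0492  0.0867  0.1789] yaw err -0.004 F [0.3 0.3 0.2] open 0.0 t 1.6
```

View pics/m1.png

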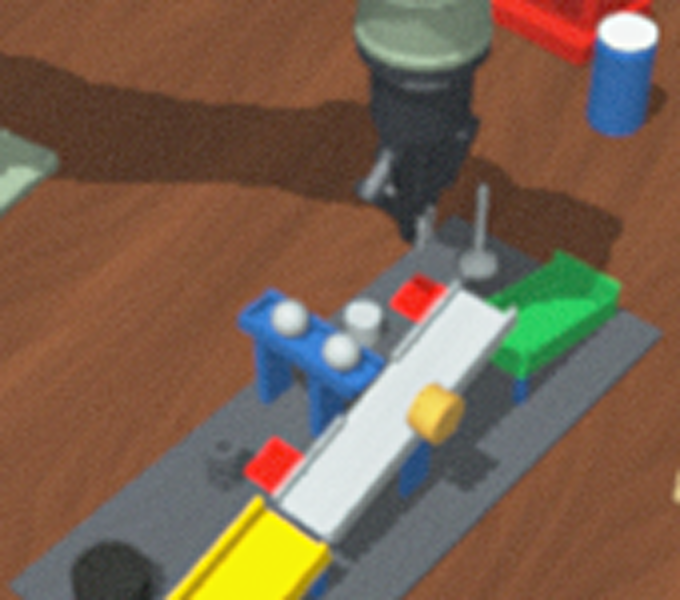

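The closed fingertips hang right above the left tab (417,298), so I press now.

{"method": "move_arm", "body": {
  "rows": [
    [0.025, 0.003, 0, 0, 0, 0, 255],
    [0.05, 0.003, 0, 0, 0, 0, 255],
    [0.057, 0.003, 0, 0, 0, 0, 255],
    [0.064, 0.003, 0, 0, 0, 0, 255],
    [0.071, 0.003, 0, 0, 0, 0, 255],
    [0.078, 0.003, 0, 0, 0, 0, 255],
    [0.085, 0.003, 0, 0, 0, 0, 255],
    [0.092, 0.003, 0, 0, 0, 0, 255],
    [0.099, 0.003, 0, 0, 0, 0, 255],
    [0.103, 0.003, 0, 0, 0, 0, 255],
    [0.103, 0.003, 0, 0, 0, 0, 255],
    [0.103, 0.003, 0, 0, 0, 0, 255]
  ]
}}

```text
clock: 3.15
position: [0.5856, 0.0633, 0.1511]
tool_rot: [0.051, 0.705, -0.051, 0.705]
wrist_force: [-0.7, 0.4, -0.2]
opening: 0.002
```

```bash
python3 st.py
```

```text
tip in sorter [-0.0499  0.0929  0.0781] yaw err 0.0 F [-0.7  0.4 -0.2] open 0.0 t 3.15
```

{"method": "move_arm", "body": {
  "rows": [
    [-0.03, 0, 0, 0, 0, 0, 255],
    [-0.06, 0, 0, 0, 0, 0, 255],
    [-0.1, 0, 0, 0, 0, 0, 255],
    [-0.11, -0.01, -0.01, 0, 0, 0, 255],
    [-0.11, -0.04, -0.04, 0, 0, 0, 255],
    [-0.11, -0.075, -0.08, 0, 0, 0, 255],
    [-0.11, -0.092, -0.098, 0, 0, 0, 255],
    [-0.11, -0.092, -0.098, 0, 0, 0, 255],
    [-0.11, -0.092, -0.098, 0, 0, 0, 255]
  ]
}}

```text
clock: 4.28
position: [0.4755, -0.0133, 0.2608]
tool_rot: [0.051, 0.705, -0.051, 0.705]
wrist_force: [0.2, -0.6, -0.1]
opening: -0.002
```

```bash
python3 st.py scene m2 160 100 170 150 4
```

```text
tip in sorter [-0.1477  0.0012  0.1878] yaw err 0.0 F [ 0.2 -0.6 -0.1] open -0.0 t 4.275
```

View pics/m2.png

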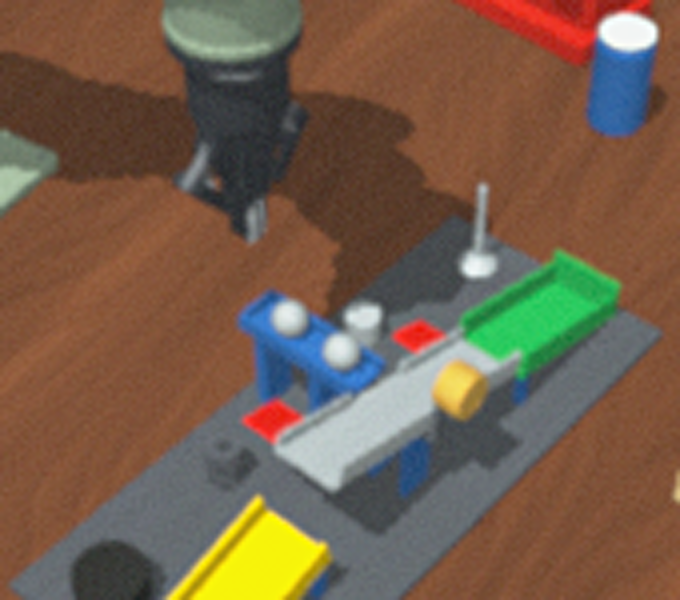

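The gate has rocked over: the right tab is now up (273,420) and the plank meets the green chute. Next I lower the fingertips behind the rear ball.

{"method": "move_arm", "body": {
  "rows": [
    [0.02, 0, 0, 0, 0, 0, 255],
    [0.04, 0, 0, 0, 0, 0, 255],
    [0.055, 0, 0, 0, 0, 0, 255],
    [0.065, 0, 0, 0, 0, 0, 255],
    [0.072, 0, 0, 0, 0, 0, 255],
    [0.072, 0, 0, 0, 0, 0, 255],
    [0.072, 0, 0, 0, 0, 0, 255]
  ]
}}

```text
clock: 5.2
position: [0.4754, -0.0135, 0.1893]
tool_rot: [0.051, 0.705, -0.051, 0.705]
wrist_force: [0.4, 0.4, 0.5]
opening: 0.0
```

```bash
python3 st.py scene m3 190 140 110 80 7
```

```text
tip in sorter [-0.1478  0.0009  0.1163] yaw err 0.0 F [0.4 0.4 0.5] open 0.0 t 5.2
```

View pics/m3.png

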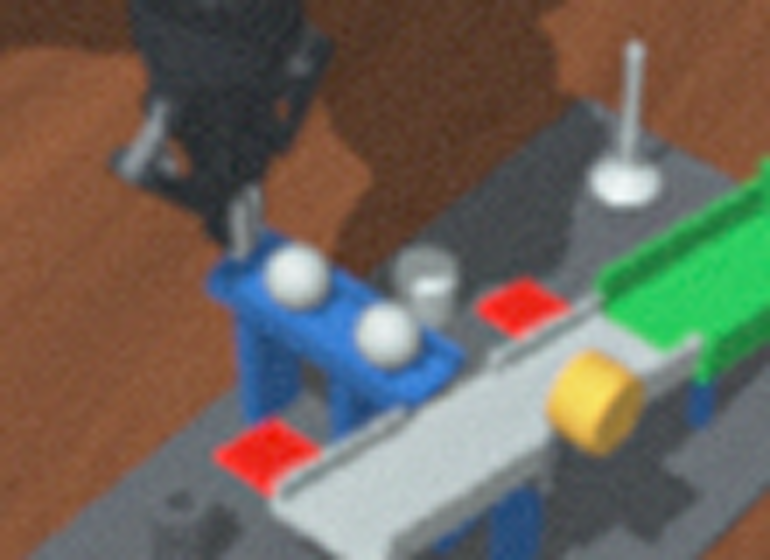

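The tips stand inside the lane behind the rear ball, clear of the stop with no force on them. I start a slow push to send the front ball off first.

{"method": "move_arm", "body": {
  "rows": [
    [0, 0, 0.007, 0, 0, 0, 255],
    [0, 0, 0.013, 0, 0, 0, 255],
    [0, 0, 0.019, 0, 0, 0, 255],
    [0, 0, 0.025, 0, 0, 0, 255],
    [0, 0, 0.031, 0, 0, 0, 255],
    [0, 0, 0.037, 0, 0, 0, 255],
    [0, 0, 0.043, 0, 0, 0, 255],
    [0, 0, 0.049, 0, 0, 0, 255],
    [0, 0, 0.055, 0, 0, 0, 255],
    [0, 0, 0.061, 0, 0, 0, 255],
    [0, 0, 0.067, 0, 0, 0, 255],
    [0, 0, 0.069, 0, 0, 0, 255]
  ]
}}

```text
clock: 6.75
position: [0.5439, -0.0236, 0.1889]
tool_rot: [0.051, 0.705, -0.051, 0.705]
wrist_force: [0.5, -0.6, -0.3]
opening: -0.0
```

```bash
python3 st.py scene m4 190 130 140 90 5
```

```text
tip in sorter [-0.0786  0.0009  0.1159] yaw err 0.0 F [ 0.5 -0.6 -0.3] open -0.0 t 6.75
```

View pics/m4.png

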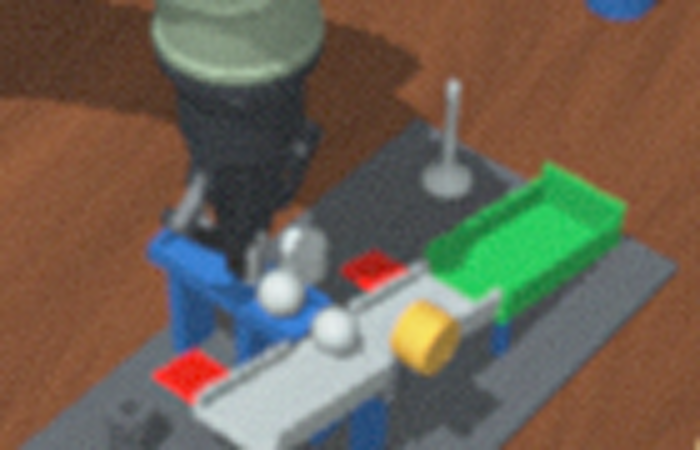

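The front ball is just dropping onto the gate at (335,330). I let it roll away, then push the rear ball off.

{"method": "move_arm", "body": {
  "rows": [
    [0, 0, 0, 0, 0, 0, 255],
    [0, 0, 0, 0, 0, 0, 255],
    [0, 0, 0, 0, 0, 0, 255],
    [0, 0, 0, 0, 0, 0, 255],
    [0, 0, 0, 0, 0, 0, 255],
    [0, 0, 0, 0, 0, 0, 255],
    [0, 0, 0.006, 0, 0, 0, 255],
    [0, 0, 0.012, 0, 0, 0, 255],
    [0, 0, 0.018, 0, 0, 0, 255],
    [0, 0, 0.024, 0, 0, 0, 255],
    [0, 0, 0.029, 0, 0, 0, 255],
    [0, 0, 0.029, 0, 0, 0, 255]
  ]
}}

```text
clock: 8.3
position: [0.5724, -0.0278, 0.1888]
tool_rot: [0.051, 0.705, -0.051, 0.705]
wrist_force: [0.4, -0.4, 0.7]
opening: 0.0
```

{"method": "move_arm", "body": {
  "rows": [
    [0, 0, 0, 0, 0, 0, 255],
    [-0.02, 0, -0.01, 0, 0, 0, 255],
    [-0.05, 0, -0.02, 0, 0, 0, 255],
    [-0.09, 0, -0.06, 0, 0, 0, 255],
    [-0.1, 0, -0.1, 0, 0, 0, 255],
    [-0.1, 0, -0.1, 0, 0, 0, 255],
    [-0.1, 0, -0.1, 0, 0, 0, 255],
    [-0.1, 0, -0.1, 0, 0, 0, 255],
    [-0.1, 0, -0.1, 0, 0, 0, 255],
    [-0.1, 0, -0.1, 0, 0, 0, 255],
    [-0.1, 0, -0.1, 0, 0, 0, 255],
    [-0.1, 0, -0.1, 0, 0, 0, 255]
  ]
}}

```text
clock: 9.8
position: [0.4733, -0.0133, 0.2889]
tool_rot: [0.051, 0.705, -0.051, 0.705]
wrist_force: [-0.7, -0.4, 0.7]
opening: -0.0
```

```bash
python3 st.py scene m5 160 130 170 150 4
```

```text
tip in sorter [-0.15    0.0008  0.2159] yaw err 0.0 F [-0.7 -0.4  0.7] open -0.0 t 9.8
```

View pics/m5.png

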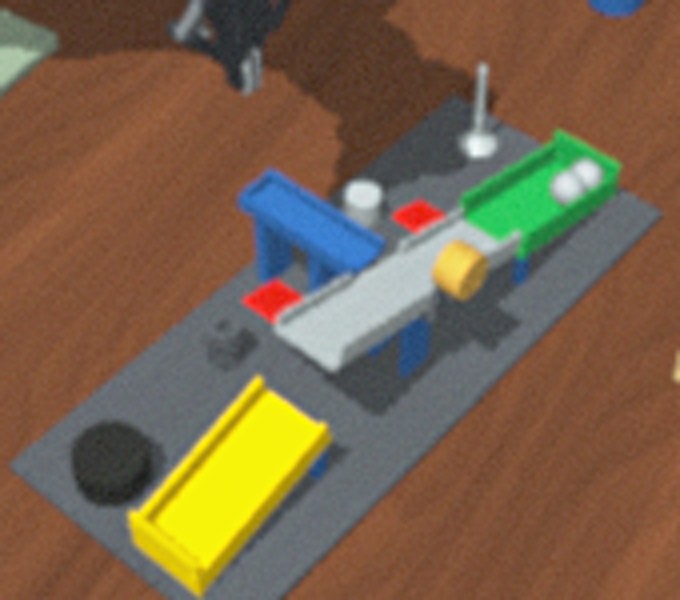

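Both balls lie at the closed end of the green chute, at (568,185) and (588,173). The other parts look unmoved. I let a second pass to check that they are at rest.

{"method": "move_arm", "body": {
  "rows": [
    [0, 0, 0, 0, 0, 0, 255],
    [0, 0, 0, 0, 0, 0, 255],
    [0, 0, 0, 0, 0, 0, 255],
    [0, 0, 0, 0, 0, 0, 255],
    [0, 0, 0, 0, 0, 0, 255],
    [0, 0, 0, 0, 0, 0, 255],
    [0, 0, 0, 0, 0, 0, 255],
    [0, 0, 0, 0, 0, 0, 255]
  ]
}}

```text
clock: 10.85
position: [0.4733, -0.0133, 0.2889]
tool_rot: [0.051, 0.705, -0.051, 0.705]
wrist_force: [-1.0, -0.2, 0.6]
opening: 0.0
```

```bash
python3 st.py scene m6 160 130 170 150 4
python3 - <<'E'
import cv2,numpy as np
from workcell import ctrl
a,b=[cv2.imread(f"pics/{n}.png").astype(int) for n in("m5","m6")]
d=np.abs(a-b).max(2);print("chute diff max",d[130:260,460:630].max(),"overall",d.max(),"mean",d.mean())
if d[130:260,460:630].max()<60: print(ctrl.job_done())
E
```

```text
tip in sorter [-0.15    0.0008  0.2159] yaw err 0.0 F [-1.  -0.2  0.6] open 0.0 t 10.85
chute diff max 20 overall 27 mean 3.776950980392157
the job is handed in; nothing more can be done
None
```

The job is done and handed in at about 10.9 s. I pressed the raised left tab with the closed fingertips, and the gate rocked over to the green left chute. I then pushed the rear ball along the lane, so the front ball rolled off first and the rear one followed.

- **Balls:** the last view shows both at the closed end of the green chute. Two frames about 1 s apart differed only by image noise.
- **Gate and other parts:** the gate is still tipped to the left. The tappet, spring, valve and puck look unmoved. The oil can and screwdriver were not fully in the last view, but the arm worked nowhere near them apart from passing over the can's side of the bench well above its height.
- **Robot:** the fingertips finished clear, about 0.1 m above the lane. Wrist force readings stayed around 1 N or less.
- **Disagreement:** the two cameras disagreed by about 1 pixel (2–3 mm) on the lane's sideways position, which made no difference to the push. No check failed.

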